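# Put the rain gauge cup back in its stand

## Task

Pick up the thin aluminium rain gauge cup with a light grip, as its wall dents easily, and set it down gently, without dropping it, upright in the round green-floored recess of its wooden stand. Leave the red funnel and the terracotta pot where they are.

Things in the scene. Friction and masses are not known exactly. Their poses are not given: they have to be found in the camera images.
- cup_center (a point): Rain gauge cup: plain silver-grey aluminium cylinder, open at the top, 56 mm outer diameter, 76 mm tall, about 60 g, upright on the white shelf board (z = 0). The point is its centre, 38 mm above its underside; best gripped about 10 mm higher. It dents if a finger squeezes it with over 45 N (20 to 30 N carries it safely) or if it is pressed or knocked with over 60 N against the stand or board.
- seat (a point): Stand: brown wooden block 140 x 140 mm, 20 mm high, fixed on the board, with a round recess 80 mm wide and 12 mm deep in the middle of its top. The point is the centre of the recess's flat, green-painted floor, 8 mm above the board; z is up. The seated cup stands on this floor, its centre 38 mm above the point, with 12 mm of play all round.
- funnel: Bystander: red plastic funnel standing upside down, wide mouth (90 mm diameter) on the board, spout upwards, 105 mm tall. Origin at the centre of its underside.
- pot: Bystander: terracotta seedling pot, open at the top, 80 mm across its rim, 85 mm tall. Origin at the centre of its underside.
Mind the look-alikes: they are no part of the job. Leave any black or turquoise look-alike of the part that bears seat alone.

How it is judged:
By the outcome, as a careful person would: the job done as asked, in the order asked, and still so for the second after the job is handed in, with the robot touching nothing.
It also fails if it takes over 34 s, if anything falls off the work surface, if the arm or the gripper's body presses on something with over 40 N, if the wrist force passes 120 N, or if a joint passes its speed limit or range.

## Robot

A 6-joint arm with a two-finger parallel gripper is mounted at the origin on the work surface. World frame = base frame: x ahead of the robot, y to its left, z up, the work surface at z = 0. Lengths are in m, angles in rad, forces in N, time in s.
With the tool pointing down it reaches from about 0.375 to 0.9 m from the base axis. Payload 3.1 kg.
Tool frame: the origin (TCP) lies midway between the tips of the shut fingers; the grasp point (between the pads) lies 19 mm behind it; x points along the fingers, z is the direction in which the jaws open and shut, and the axes are right-handed (so a half turn about x gives the same grasp; the last joint's range is limited). The gripper opens to 87 mm and grips with 3 to 60 N. Pads are 19 mm wide; open, the fingers measure 117 mm over their backs; the gripper's body (75 mm by 190 mm) begins 51 mm behind the grasp point.
Start: joints at [-1.409, 0.527, 1.433, -0, 1.181, -0.178], TCP at [0.209, -0.589, 0.223] pointing down, gripper open.
Joint ranges: [-3.08, 3.08], [-0.75, 2.2], [0.22, 2.44], [-1.43, 4.57], [0, 2.65], [-2.85, 2.85]. Speed limits (rad/s): [2.79, 2.79, 3.14, 3.14, 3.14, 3.14].

## Interface

Orientations are given as a unit quaternion [x, y, z, w].
In Python, from rig import robot, optics, workorder gives the robot as it stands.
- The arm moves only by the tool arm_command, never from a script. Its argument "plan" is a list of rows, each a list of 7 numbers: the shift along the tool's x, y, z in cm, then the turn, a rotation vector about the tool's x, y, z in rad, then the finger opening in cm, from 0 to 8.7. In form: [[x, y, z, ax, ay, az, gripper], ...]. A call has 1 to 12 rows; each row shifts and turns the pose as measured when the row begins, along the tool's axes as they then stand; what a row does not reach is not made up. A row lasts 1/8 s, in which the tool goes at most 62.5 mm and 10.7 degrees, less where a joint would pass 70% of its speed; a pose out of reach is approached as far as the arm can. A call with a gripper value outside its range is refused whole. The fingers move at their own pace and stop on an object; "grip_force" is the grip in N (left out, the last holds). Time passes only in rows, so rows that do not move let the fingers close. It gives the time, the measured TCP pose, the force and the opening at its end, in the units of the state.
- robot.get_obs(): the state, without advancing time (a new reading comes with each control period).
- optics.camera(name): name is "side" or "top"; returns (picture, depth): 420x560x3 uint8, blue, green, red; 420x560 float32, m along the optical axis (not along the pixel's ray), 0 where there is no reading.
- optics.camera_info(name): a dict with "mtx" (3x3 intrinsics, pixels), "position" and "rotation" of the camera in the world. Camera axes: x right, y down, z forward; pixel columns grow to the right and rows downward; lengths in m; the calibration is good to about 2 mm. A picture is of the moment at which its call begins. camera_info takes no time and is no camera call.
- workorder.hand_in(): hands the job in, once; it reports no verdict.
The state is a dict: "time": time; "q": joint angles; "joint_velocities": joint speeds; "joint_torque": joint torques, N m; "position": TCP position; "tool_rot": TCP orientation; "ft_force": force on the tool from outside, world axes, zero at the start; "moment": the same for the moment, N m; "grip_width": finger opening in m.
Only numpy, scipy, OpenCV 4.12 (cv2) and the standard library are available. Lean on these libraries where they do the work, as an engineer would, in place of code of your own. Each camera call takes 0.05 s, during which the arm holds its last target. There are 200 camera calls.

## Working session

There is one attempt and no reset: what is moved stays moved. The work goes in short steps, Python scripts to look and compute and a tool call to move; the robot and the scene stay as the last step left them, time stands still between calls to the robot, and variables do not carry over. Pictures are saved under pics/ and viewed, about 8 in all and at most 12, crops included, and the job is handed in when it is done.

Besides the shell and the picture viewer there is one more tool, called after "Call:" by a JSON object that holds its "method" and its "body". arm_command: Moves the arm, as the interface text tells. Its arguments: {"type":"object","properties":{"plan":{"type":"array"},"grip_force":{"type":"number"}},"required":["plan"]}

```bash
mkdir -p pics; ls; python3 - <<'E'
from rig import robot, optics
import cv2,numpy as np
o=robot.get_obs(); print(o['time'],o['position'],o['tool_rot'],o['grip_width'])
for n in('side','top'):
    im,d=optics.camera(n); cv2.imwrite(f'pics/{n}0.png',im); np.savez(f'{n}0.npz',im=im,d=d)
    i=optics.camera_info(n); print(n,i)
E
```

```text
pics
0.0 [ 0.20879433 -0.58830842  0.22155028] [ 0.40852867  0.57809416 -0.4074173   0.57699447] 0.08688371466832603
side {'mtx': array([[515.27641522,   0.        , 279.03592458],
       [  0.        , 515.27641522, 206.36973239],
       [  0.        ,   0.        ,   1.        ]]), 'position': array([-0.1789924 ,  0.91634927,  0.77187101]), 'rotation': array([-0.25411015,  0.83653155, -0.46084609,  0.15252499])}
top {'mtx': array([[473.12756276,   0.        , 279.47278417],
       [  0.        , 473.12756276, 212.59942284],
       [  0.        ,   0.        ,   1.        ]]), 'position': array([ 0.33595778, -0.04990392,  1.33721488]), 'rotation': array([-0.69863374,  0.71397736, -0.0242931 ,  0.03945978])}
```

View pics/side0.png

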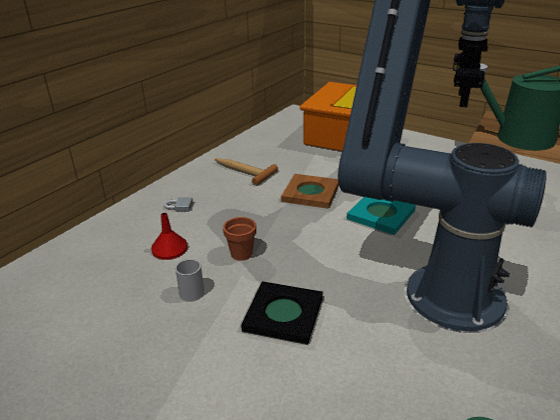

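View pics/top0.png

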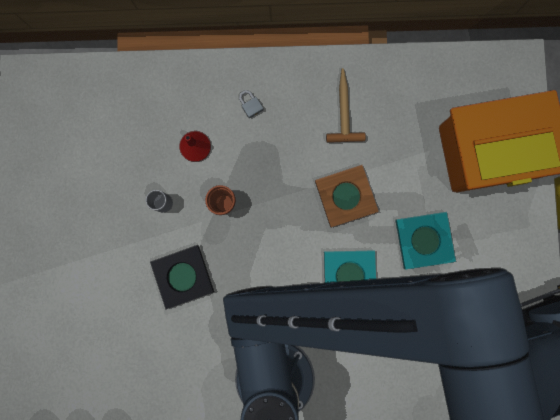

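The side view shows the grey cup at about (190,280), the funnel (168,240), the pot (240,237), the brown stand's green floor (310,188) and the black stand (284,310). In the top view the cup is at (158,201), the brown stand (347,195), the pot (221,200), the funnel (195,146), and the turquoise and black decoys are separate.

```bash
cat > h.py <<'E'
from rig import robot, optics
import cv2,numpy as np
from scipy.spatial.transform import Rotation as R
def cam(n):
    i=optics.camera_info(n); return i['mtx'],np.array(i['position']),R.from_quat(i['rotation']).as_matrix()
def ray(n,uv):
    K,p,M=cam(n); d=M@np.linalg.inv(K)@[uv[0],uv[1],1]; return p,d
def plane(n,uv,z):
    p,d=ray(n,uv); return p+d*(z-p[2])/d[2]
def cloud(n,d):
    K,p,M=cam(n); v,u=np.mgrid[:d.shape[0],:d.shape[1]]
    c=np.stack([(u-K[0,2])/K[0,0]*d,(v-K[1,2])/K[1,1]*d,d],-1); w=c@M.T+p; w[d==0]=np.nan; return w
def tri(a,b):
    (p,d),(q,e)=ray('side',a),ray('top',b)
    s=np.linalg.lstsq(np.stack([d,-e],1),q-p,rcond=None)[0]
    x,y=p+s[0]*d,q+s[1]*e; return (x+y)/2,np.linalg.norm(x-y)
def blob(mask,box):
    m=np.zeros(mask.shape,np.uint8); x0,y0,x1,y1=box; m[y0:y1,x0:x1]=mask[y0:y1,x0:x1]
    c=max(cv2.findContours(m,cv2.RETR_EXTERNAL,cv2.CHAIN_APPROX_NONE)[0],key=cv2.contourArea)
    return c,cv2.fitEllipse(cv2.convexHull(c))
E
python3 - <<'E'
from h import *
D={n:np.load(n+'0.npz') for n in('side','top')}
hsv={n:cv2.cvtColor(D[n]['im'],cv2.COLOR_BGR2HSV) for n in D}
g={}
for n,b in(('side',(285,175,340,205)),('top',(325,172,370,220))):
    c,e=blob(cv2.inRange(hsv[n],(60,60,20),(100,255,160)),b); g[n]=e[0]; print(n,'floor',e,plane(n,e[0],.008))
    c,e=blob(cv2.inRange(hsv[n],(5,90,50),(18,255,255)),(b[0]-15,b[1]-10,b[2]+15,b[3]+10))
    r=cv2.minAreaRect(c); print(' block',r,plane(n,r[0],.02))
print('seat tri',tri(g['side'],g['top']))
for n,b in(('side',(165,250,215,310)),('top',(135,180,185,222))):
    w=cloud(n,D[n]['d']); x0,y0,x1,y1=b; P=w[y0:y1,x0:x1].reshape(-1,3)
    Q=P[(P[:,2]>.068)&(P[:,2]<.09)]; print(n,'rim pts',len(Q),P[:,2].max(),'circle',cv2.minEnclosingCircle(Q[:,:2].astype(np.float32)))
    m=((w[...,2]>.012)*255).astype(np.uint8); c,e=blob(m,b); print(' cup blob',cv2.boundingRect(c))
w=cloud('top',D['top']['d'])
for nm,b in(('pot',(200,180,242,222)),('funnel',(172,128,216,166)),('seat',(340,188,354,202))):
    x0,y0,x1,y1=b;P=w[y0:y1,x0:x1].reshape(-1,3);print(nm,P[:,2].max(),np.median(P[:,2]),cv2.minEnclosingCircle(P[P[:,2]>(.07 if nm=='pot' else .01 if nm=='funnel' else -1)][:,:2].astype(np.float32)))
a=cv2.resize(D['side']['im'][245:315,160:220],None,fx=6,fy=6); b=cv2.resize(D['top']['im'][175:225,130:190],None,fx=6,fy=6)
cv2.imwrite('pics/crop.png',np.hstack([a,cv2.copyMakeBorder(b,0,a.shape[0]-b.shape[0],0,0,0)]))
o=robot.get_obs(); print(R.from_quat(o['tool_rot']).as_matrix().round(3))
E
```

```text
side floor ((310.3080749511719, 188.9691619873047), (9.159239768981934, 23.94339942932129), 91.19932556152344) [ 0.5051048  -0.21560444  0.008     ]
 block ((309.19879150390625, 190.20892333984375), (54.58573532104492, 30.0852108001709), 7.765166282653809) [ 0.49331533 -0.18998011  0.02      ]
top floor ((345.892578125, 195.76785278320312), (25.81400489807129, 26.476594924926758), 118.79593658447266) [ 0.49990552 -0.21101125  0.008     ]
 block ((346.4000244140625, 195.69998168945312), (49.64775848388672, 50.28021240234375), 71.56504821777344) [ 0.49858318 -0.21097755  0.02      ]
seat tri (array([ 0.50038108, -0.20996209,  0.01212889]), np.float64(0.002252137144296853))
side rim pts 185 nan circle ((0.4907777011394501, 0.3116265535354614), 0.030027303844690323)
 cup blob (176, 259, 28, 39)
top rim pts 99 nan circle ((0.49360787868499756, 0.3099178075790405), 0.02840023674070835)
 cup blob (146, 190, 26, 22)
pot nan nan ((0.4883336126804352, 0.13509783148765564), 0.040263622999191284)
funnel nan nan ((0.6536763310432434, 0.2161910980939865), 0.04493715241551399)
seat nan nan ((0.5032120943069458, -0.21259185671806335), 0.026049278676509857)
[[-0.     0.942  0.334]
 [ 0.002  0.334 -0.942]
 [-1.     0.    -0.002]]
```

View pics/crop.png

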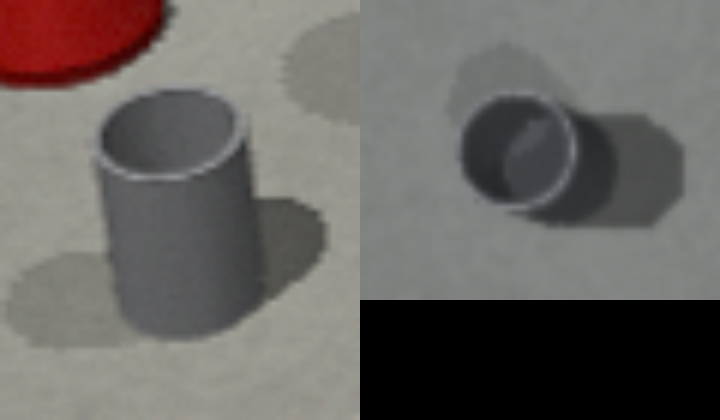

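Rim centres read off the crop, for triangulation: side (188.1,267) and top (156,199.8). The height will be checked next. At the same time I start swinging round towards the cup at constant height, with the jaws staying radial.

```bash
python3 - <<'E'
from h import *
print(tri((188.1,267),(156,199.8)), plane('side',(188.1,267),.076),plane('top',(156,199.8),.076))
E
```

```text
(array([0.49364492, 0.31014223, 0.07221775]), np.float64(0.0014368114787019553)) [0.49074441 0.31366573 0.076     ] [0.49259127 0.30860559 0.076     ]
```

Call:
{"method": "arm_command", "body": {"plan": [[0,5.4,-0.4,-0.09,0,0,8.7],[0,5.4,-0.4,-0.09,0,0,8.7],[0,5.4,-0.4,-0.09,0,0,8.7],[0,5.4,-0.4,-0.09,0,0,8.7],[0,5.4,-0.4,-0.09,0,0,8.7],[0,5.4,-0.4,-0.09,0,0,8.7],[0,5.4,-0.4,-0.09,0,0,8.7],[0,5.4,-0.4,-0.09,0,0,8.7],[0,5.4,-0.4,-0.09,0,0,8.7],[0,5.4,-0.4,-0.09,0,0,8.7],[0,5.4,-0.4,-0.09,0,0,8.7],[0,5.4,-0.4,-0.09,0,0,8.7]], "grip_force": 24}}

```text
time: 1.6
position: [0.5911, -0.0854, 0.2166]
tool_rot: [0.046, 0.707, -0.042, 0.704]
ft_force: [0.2, -0.6, -0.1]
grip_width: 0.0871
```

Cup rim: both rays meet within 1.4 mm, at z ≈ 0.072–0.076 against 0.076 expected. The depth circle agrees, so the cup is at about (0.493, 0.310). Now the rest of the swing.

Call:
{"method": "arm_command", "body": {"plan": [[0,5.2,-0.4,-0.088,0,0,8.7],[0,5.2,-0.4,-0.088,0,0,8.7],[0,5.2,-0.4,-0.088,0,0,8.7],[0,5.2,-0.4,-0.088,0,0,8.7],[0,5.2,-0.4,-0.088,0,0,8.7],[0,5.2,-0.4,-0.088,0,0,8.7],[0,5.2,-0.4,-0.088,0,0,8.7],[0,5.2,-0.4,-0.088,0,0,8.7],[0,0,0,0,0,0,8.7]]}}

```text
time: 2.72
position: [0.4751, 0.3243, 0.2155]
tool_rot: [-0.209, 0.677, 0.215, 0.672]
ft_force: [0.7, -1.2, 0.2]
grip_width: 0.0867
```

```bash
cat > go.py <<'E'
import sys
from h import *
# shift (cm, tool axes) and turn to bring TCP to xyz pointing straight down with jaw azimuth (deg)
x,y,z,az=map(float,sys.argv[1:5]); o=robot.get_obs(); M=R.from_quat(o['tool_rot'])
a=np.radians(az); j=np.array([np.cos(a),np.sin(a),0]); d=np.array([0,0,-1.]); T=R.from_matrix(np.stack([d,np.cross(j,d),j],1))
print('pos',o['position'].round(4),'t',round(o['time'],2),'F',np.round(o['ft_force'],1),'w',o['grip_width'])
print('shift cm',(M.inv().apply(np.array([x,y,z])-o['position'])*100).round(2),'turn',(M.inv()*T).as_rotvec().round(3))
E
python3 go.py 0.4925 0.310 0.18 32; python3 - <<'E'
from h import *
for n in('side','top'):
    im,d=optics.camera(n); cv2.imwrite(f'pics/{n}1.png',im); np.savez(f'{n}1.npz',im=im,d=d)
E
```

```text
pos [0.4751 0.3243 0.2155] t 2.73 F [ 0.7 -1.2  0.2] w 0.08668799520757726
shift cm [ 3.53 -2.21  0.62] turn [ 0.051 -0.004 -0.01 ]
```

View pics/side1.png

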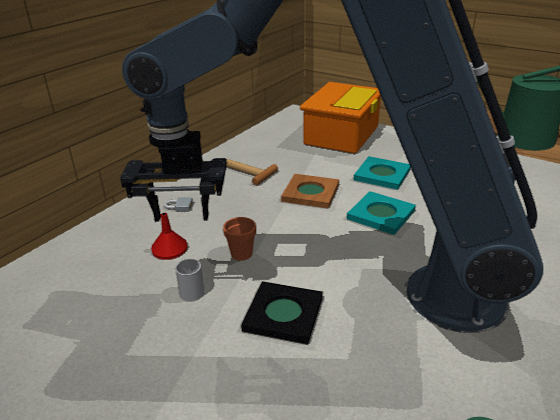

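The gripper is open and above the cup, with nothing near its path. I centre it first, then descend.

Call:
{"method": "arm_command", "body": {"plan": [[0.5,-2.2,0.6,0.05,0,-0.01,8.7],[2.5,0,0,0,0,0,8.7],[0,0,0,0,0,0,8.7]]}}

```text
time: 3.2
position: [0.5009, 0.3016, 0.1843]
tool_rot: [-0.192, 0.681, 0.188, 0.681]
ft_force: [-0.9, 0.2, -0.1]
grip_width: 0.0873
```

```bash
python3 go.py 0.4925 0.310 0.029 32
```

```text
pos [0.5009 0.3016 0.1843] t 3.2 F [-0.9  0.2 -0.1] w 0.08727434119846803
shift cm [15.52  1.24 -0.27] turn [-0.015 -0.001  0.005]
```

Call:
{"method": "arm_command", "body": {"plan": [[2.5,1.2,-0.3,-0.015,0,0,8.7],[2.5,0,0,0,0,0,8.7],[0,0,0,0,0,0,8.7],[0,0,0,0,0,0,8.7]]}}

```text
time: 3.7
position: [0.5003, 0.3061, 0.1364]
tool_rot: [-0.193, 0.678, 0.189, 0.684]
ft_force: [0.3, -0.1, 1.1]
grip_width: 0.087
```

```bash
python3 go.py 0.4925 0.310 0.029 32
```

```text
pos [0.5003 0.3061 0.1364] t 3.7 F [ 0.3 -0.1  1.1] w 0.08698777298657985
shift cm [10.73  0.84 -0.53] turn [-0.011  0.007  0.009]
```

Call:
{"method": "arm_command", "body": {"plan": [[0,0.8,-0.5,-0.01,0.007,0.009,8.7],[0,0,0,0,0,0,8.7],[0,0,0,0,0,0,8.7]]}}

```text
time: 4.08
position: [0.4931, 0.3108, 0.139]
tool_rot: [-0.194, 0.678, 0.195, 0.681]
ft_force: [-0.2, 0.4, -0.4]
grip_width: 0.0871
```

```bash
python3 go.py 0.4925 0.310 0.029 32
```

```text
pos [0.4931 0.3108 0.139 ] t 4.08 F [-0.2  0.4 -0.4] w 0.08709654942803702
shift cm [11.   -0.04 -0.14] turn [-0.001  0.004  0.   ]
```

Centred within 1.5 mm. Now descending.

Call:
{"method": "arm_command", "body": {"plan": [[2.8,0,-0.1,0,0.004,0,8.7],[2.8,0,0,0,0,0,8.7],[2.8,0,0,0,0,0,8.7],[0,0,0,0,0,0,8.7],[0,0,0,0,0,0,8.7]]}}

```text
time: 4.7
position: [0.4951, 0.3121, 0.0563]
tool_rot: [-0.195, 0.677, 0.195, 0.682]
ft_force: [0.0, -0.2, 0.4]
grip_width: 0.087
```

```bash
python3 go.py 0.4925 0.310 0.029 32
```

```text
pos [0.4951 0.3121 0.0563] t 4.7 F [ 0.  -0.2  0.4] w 0.08699317855838667
shift cm [ 2.72 -0.04 -0.35] turn [-0.     0.007  0.002]
```

Call:
{"method": "arm_command", "body": {"plan": [[1.4,0,-0.3,0,0.007,0,8.7],[1.3,0,0,0,0,0,8.7],[0,0,0,0,0,0,8.7],[0,0,0,0,0,0,8.7]]}}

```text
time: 5.2
position: [0.4939, 0.3111, 0.0297]
tool_rot: [-0.195, 0.678, 0.195, 0.681]
ft_force: [-0.9, -0.3, 0.9]
grip_width: 0.0868
```

```bash
python3 go.py 0.4925 0.310 0.029 32; python3 - <<'E'
from h import *
im,d=optics.camera('side'); np.savez('side2.npz',im=im,d=d)
cv2.imwrite('pics/side2.png',cv2.resize(im[190:320,110:270],None,fx=4,fy=4))
E
```

```text
pos [0.4939 0.3111 0.0297] t 5.2 F [-0.9 -0.3  0.9] w 0.08675531234963711
shift cm [ 0.07 -0.02 -0.17] turn [0.    0.004 0.002]
```

View pics/side2.png

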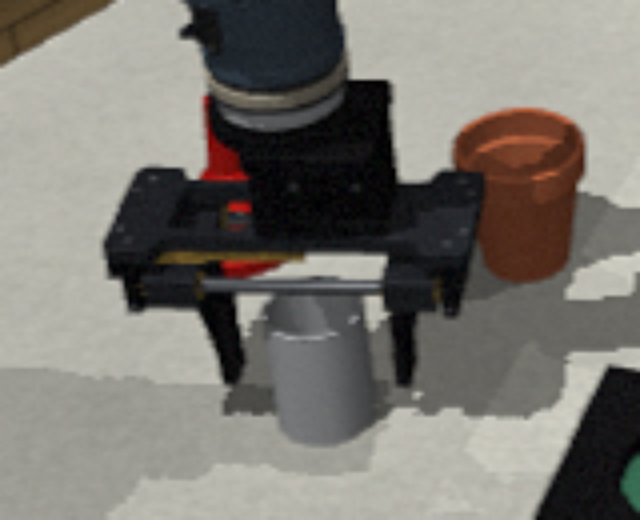

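The cup sits between the two fingers, roughly centred (crop: fingers at x = 230 and 403, cup 270–370). The pot and funnel are clear. Closing in steps with a light grip.

Call:
{"method": "arm_command", "body": {"plan": [[0,0,0,0,0,0,7.4],[0,0,0,0,0,0,6.4],[0,0,0,0,0,0,6.0],[0,0,0,0,0,0,5.7],[0,0,0,0,0,0,5.5],[0,0,0,0,0,0,5.2],[0,0,0,0,0,0,5.0],[0,0,0,0,0,0,5.0],[0,0,0,0,0,0,5.0]], "grip_force": 24}}

```text
time: 6.38
position: [0.4942, 0.3112, 0.0305]
tool_rot: [-0.195, 0.678, 0.195, 0.682]
ft_force: [0.4, -0.4, 0.4]
grip_width: 0.0556
```

Gripped at 55.6 mm. Lift.

Call:
{"method": "arm_command", "body": {"plan": [[-1,0,0,0,0,0,5.0],[-2.5,0,0,0,0,0,5.0],[-3,0,0,0,0,0,5.0],[-3,0,0,0,0,0,5.0],[-3,0,0,0,0,0,5.0],[-2.5,0,0,0,0,0,5.0],[-1,0,0,0,0,0,5.0],[0,0,0,0,0,0,5.0],[0,0,0,0,0,0,5.0]]}}

```text
time: 7.5
position: [0.4921, 0.3106, 0.1974]
tool_rot: [-0.195, 0.678, 0.195, 0.681]
ft_force: [-0.2, -0.2, -0.0]
grip_width: 0.0558
```

```bash
python3 go.py 0.4925 0.310 0.19 32; python3 - <<'E'
from h import *
im,d=optics.camera('side'); np.savez('side3.npz',im=im,d=d)
cv2.imwrite('pics/side3.png',cv2.resize(im[120:320,90:390],None,fx=2,fy=2))
# seat from a free view
h=cv2.cvtColor(im,cv2.COLOR_BGR2HSV); c,e=blob(cv2.inRange(h,(60,60,20),(100,255,160)),(285,175,340,205)); print(e,cv2.boundingRect(c))
w=cloud('side',d)[175:205,285:340]; m=cv2.inRange(h,(60,60,20),(100,255,160))[175:205,285:340]>0; print(np.nanmedian(w[m],0))
E
```

```text
pos [0.4921 0.3106 0.1974] t 7.5 F [-0.2 -0.2 -0. ] w 0.05576616472802063
shift cm [ 0.74 -0.07  0.  ] turn [0.    0.004 0.002]
((310.3080749511719, 188.9691619873047), (9.159239768981934, 23.94339942932129), 91.19932556152344) (298, 185, 25, 9)
[ 0.50467862 -0.21643436  0.00759978]
```

View pics/side3.png

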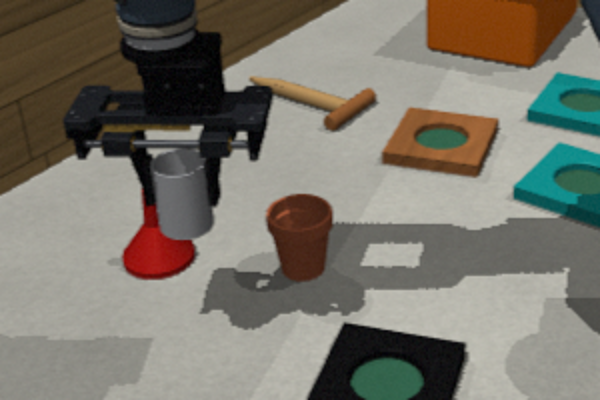

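The cup is lifted and hangs upright in the fingers. The brown stand, pot and funnel are undisturbed. Now swinging towards the stand, over the pot with about 8 cm clearance.

Call:
{"method": "arm_command", "body": {"plan": [[0,-2,-0.2,0.035,0,0,5.0],[0,-3.4,-0.4,0.06,0,0,5.0],[0,-4.5,-0.5,0.08,0,0,5.0],[0,-4.5,-0.5,0.08,0,0,5.0],[0,-4.5,-0.5,0.08,0,0,5.0],[0,-4.5,-0.5,0.08,0,0,5.0],[0,-4.5,-0.5,0.08,0,0,5.0],[0,-4.5,-0.5,0.08,0,0,5.0],[0,-4.5,-0.5,0.08,0,0,5.0],[0,-3.4,-0.4,0.06,0,0,5.0],[0,-2,-0.2,0.035,0,0,5.0],[0,0,0,0,0,0,5.0]]}}

```text
time: 9.05
position: [0.5303, -0.1308, 0.1891]
tool_rot: [0.081, 0.705, -0.085, 0.699]
ft_force: [0.2, -0.0, -0.2]
grip_width: 0.0556
```

```bash
python3 go.py 0.4995 -0.211 0.16 -23
```

```text
pos [ 0.5303 -0.1308  0.1891] t 9.05 F [ 0.2 -0.  -0.2] w 0.05563572291804127
shift cm [ 2.98 -8.5  -1.09] turn [ 0.165 -0.006  0.008]
```

Call:
{"method": "arm_command", "body": {"plan": [[0.5,-2,-0.3,0.04,0,0,5.0],[0.5,-3,-0.3,0.06,0,0,5.0],[0.5,-2.2,-0.3,0.045,0,0,5.0],[0.5,-1.2,-0.2,0.02,-0.006,0.008,5.0],[0,0,0,0,0,0,5.0],[0,0,0,0,0,0,5.0],[0,0,0,0,0,0,5.0]]}}

```text
time: 9.93
position: [0.4943, -0.2063, 0.1674]
tool_rot: [0.143, 0.694, -0.14, 0.692]
ft_force: [-0.6, 0.3, -0.4]
grip_width: 0.0556
```

```bash
python3 go.py 0.4995 -0.211 0.13 -23
```

```text
pos [ 0.4943 -0.2063  0.1674] t 9.93 F [-0.6  0.3 -0.4] w 0.055631643403156364
shift cm [ 3.73 -0.24  0.67] turn [-0.001 -0.003 -0.003]
```

Call:
{"method": "arm_command", "body": {"plan": [[1.5,-0.2,0.7,0,-0.003,-0.003,5.0],[2.5,0,0,0,0,0,5.0],[2.5,0,0,0,0,0,5.0],[2,0,0,0,0,0,5.0],[0,0,0,0,0,0,5.0],[0,0,0,0,0,0,5.0]]}}

```text
time: 10.68
position: [0.5037, -0.2105, 0.0776]
tool_rot: [0.139, 0.692, -0.14, 0.695]
ft_force: [0.2, -0.4, -0.6]
grip_width: 0.0556
```

```bash
python3 go.py 0.4995 -0.211 0.0385 -23; python3 - <<'E'
from h import *
L=[]
for n,(x0,y0,x1,y1) in(('side',(260,120,360,220)),('top',(295,145,395,245))):
    im,d=optics.camera(n); np.savez(n+'4.npz',im=im,d=d); L.append(cv2.resize(im[y0:y1,x0:x1],None,fx=4,fy=4))
cv2.imwrite('pics/p4.png',np.hstack(L))
E
```

```text
pos [ 0.5037 -0.2105  0.0776] t 10.68 F [ 0.2 -0.4 -0.6] w 0.05561158909007448
shift cm [ 3.91 -0.21 -0.39] turn [0.003 0.004 0.   ]
```

View pics/p4.png

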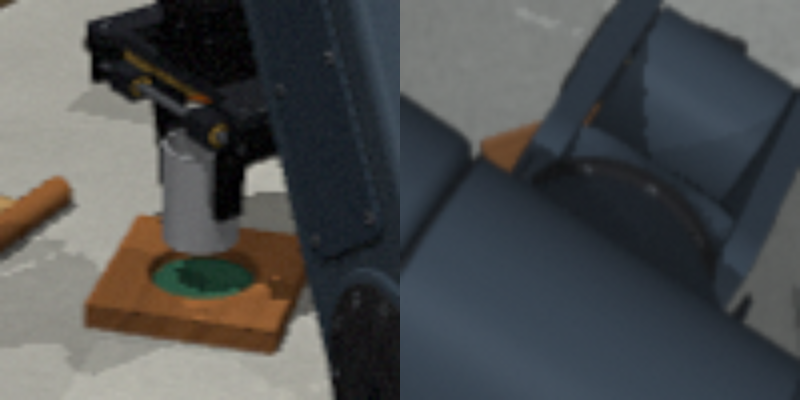

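The side crop shows the cup upright over the recess: cup underside at about (200,238) in the crop, recess mouth ellipse centred at about (203,276). The top view is blocked by the arm. I compare the two on the side view's rays.

```bash
python3 - <<'E'
from h import *
D=np.load('side4.npz'); im,d=D['im'],D['d']; w=cloud('side',d)
K,p,M=cam('side')
pr=lambda X:(lambda c:(K@c/c[2])[:2].round(1))(M.T@(np.array(X)-p))
print('pred cup bottom px',pr((.5037,-.2105,.047)),'pred mouth',pr((.4995,-.211,.02)))
# cup body visible points: grey, 0.05<z<0.10, near
h=cv2.cvtColor(im,cv2.COLOR_BGR2HSV)
m=(w[...,2]>.05)&(w[...,2]<.11)&(h[...,1]<60)&(h[...,2]>60); m[:,:295]=0; m[:,325:]=0
P=w[m]; print(len(P),np.median(P,0))
# algebraic circle with known radius 28 mm
from scipy.optimize import least_squares
r=least_squares(lambda c:np.hypot(P[:,0]-c[0],P[:,1]-c[1])-.028,[.5,-.21],loss='soft_l1',f_scale=.002); print('cup axis by depth',r.x, np.abs(r.fun).mean())
# lowest cup pt
# recess mouth: brown top points (z .014-.03), edge radius fit; mouth ellipse from non-brown hole
b=((cv2.inRange(h,(4,80,30),(20,255,255))>0)&(w[...,2]>.016)&(w[...,2]<.024)); Q=w[b]; Q=Q[(abs(Q[:,0]-.5)<.11)&(abs(Q[:,1]+.21)<.11)]
print('top pts',len(Q),np.median(Q[:,2]), 'rect',cv2.minAreaRect(Q[:,:2].astype(np.float32)))
E
```

```text
pred cup bottom px [310.  178.2] pred mouth [311.2 186.6]
303 [ 0.49698386 -0.18618518  0.07794254]
cup axis by depth [ 0.50240585 -0.21006194] 0.002234170817392644
top pts 722 0.018705402997141407 rect ((0.4991094172000885, -0.20762899518013), (0.14120548963546753, 0.14660002291202545), 17.369705200195312)
```

Everything agrees within about 3 mm: the cup axis is (0.502,-0.210), and the stand's top rectangle is 141×147 mm at (0.499,-0.208), z 0.019. I trim the offset and descend part way.

Call:
{"method": "arm_command", "body": {"plan": [[0.4,-0.1,-0.4,0,0.004,0,5.0],[0,0,0,0,0,0,5.0],[0.8,0,0,0,0,0,5.0],[0.6,0,0,0,0,0,5.0],[0,0,0,0,0,0,5.0],[0,0,0,0,0,0,5.0]]}}

```text
time: 11.52
position: [0.5002, -0.2106, 0.0603]
tool_rot: [0.139, 0.692, -0.141, 0.694]
ft_force: [0.5, 0.2, -0.4]
grip_width: 0.0557
```

```bash
python3 go.py 0.4995 -0.210 0.0385 -23
```

```text
pos [ 0.5002 -0.2106  0.0603] t 11.53 F [ 0.5  0.2 -0.4] w 0.055724847755828144
shift cm [ 2.18  0.03 -0.1 ] turn [0.003 0.004 0.001]
```

Call:
{"method": "arm_command", "body": {"plan": [[0.6,0,0,0,0.004,0,5.0],[0.6,0,0,0,0,0,5.0],[0.4,0,0,0,0,0,5.0],[0,0,0,0,0,0,5.0],[0,0,0,0,0,0,5.0]]}}

```text
time: 12.15
position: [0.5003, -0.2106, 0.043]
tool_rot: [0.14, 0.693, -0.14, 0.693]
ft_force: [0.9, -0.9, -0.6]
grip_width: 0.0555
```

```bash
python3 go.py 0.4995 -0.210 0.0385 -23
```

```text
pos [ 0.5003 -0.2106  0.043 ] t 12.15 F [ 0.9 -0.9 -0.6] w 0.0554837748626557
shift cm [ 0.45  0.02 -0.1 ] turn [ 0.003 -0.001  0.001]
```

About 4.5 mm to go. Creeping down while watching the force.

Call:
{"method": "arm_command", "body": {"plan": [[0.15,0,0,0,0,0,5.0],[0.15,0,0,0,0,0,5.0],[0,0,0,0,0,0,5.0],[0,0,0,0,0,0,5.0]]}}

```text
time: 12.65
position: [0.5005, -0.2108, 0.0402]
tool_rot: [0.139, 0.693, -0.14, 0.693]
ft_force: [0.3, -0.7, -0.6]
grip_width: 0.0555
```

Call:
{"method": "arm_command", "body": {"plan": [[0.1,0,0,0,0,0,5.0],[0,0,0,0,0,0,5.0],[0,0,0,0,0,0,5.0]]}}

```text
time: 13.02
position: [0.5006, -0.2108, 0.0392]
tool_rot: [0.139, 0.693, -0.14, 0.693]
ft_force: [-0.2, -0.1, -0.2]
grip_width: 0.0559
```

Call:
{"method": "arm_command", "body": {"plan": [[0.1,0,0,0,0,0,5.0],[0,0,0,0,0,0,5.0],[0,0,0,0,0,0,5.0]]}}

```text
time: 13.4
position: [0.5007, -0.2108, 0.0386]
tool_rot: [0.139, 0.693, -0.14, 0.693]
ft_force: [-0.3, 0.6, 0.1]
grip_width: 0.0557
```

Call:
{"method": "arm_command", "body": {"plan": [[0.1,0,0,0,0,0,5.0],[0,0,0,0,0,0,5.0],[0,0,0,0,0,0,5.0]]}}

```text
time: 13.78
position: [0.5008, -0.2109, 0.0385]
tool_rot: [0.139, 0.693, -0.141, 0.693]
ft_force: [-0.3, -0.2, -0.3]
grip_width: 0.0554
```

Call:
{"method": "arm_command", "body": {"plan": [[0.2,0,0,0,0,0,5.0],[0,0,0,0,0,0,5.0],[0,0,0,0,0,0,5.0]]}}

```text
time: 14.15
position: [0.5009, -0.211, 0.0386]
tool_rot: [0.139, 0.693, -0.141, 0.694]
ft_force: [0.2, -0.5, -0.9]
grip_width: 0.0558
```

```bash
python3 - <<'E'
from h import *
o=robot.get_obs(); print(o['position'],o['ft_force'],o['joint_torque'])
im,d=optics.camera('side'); cv2.imwrite('pics/p5.png',cv2.resize(im[140:220,260:360],None,fx=6,fy=6))
E
```

```text
[ 0.50092979 -0.21102221  0.03860248] [ 0.16607996 -0.46646782 -0.90018198] [ 2.11518304e-02 -4.27118182e+01 -8.49765122e+00  3.82298115e-02
  4.89820610e-02  4.26273282e-04]
```

View pics/p5.png

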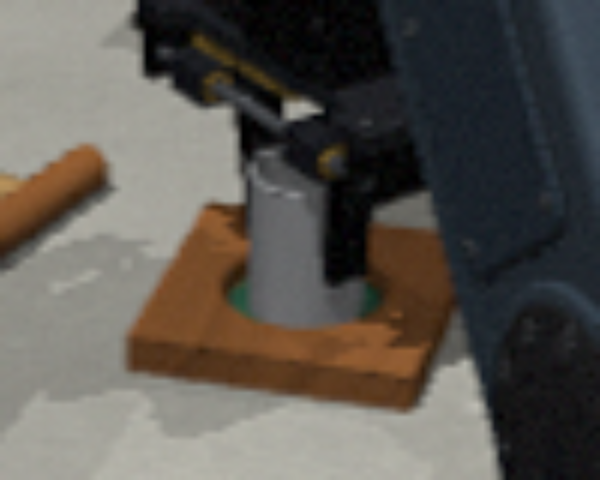

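The cup is inside the recess with green visible on both sides, and z has stopped at 0.0386 against 0.0385 expected for a seated cup. Zero-motion rows relax any contact force, so I check the force on a single small row.

Call:
{"method": "arm_command", "body": {"plan": [[0.15,0,0,0,0,0,5.0]]}}

```text
time: 14.32
position: [0.5009, -0.2109, 0.0383]
tool_rot: [0.139, 0.693, -0.141, 0.694]
ft_force: [-3.5, 2.7, 24.6]
grip_width: 0.0556
```

Contact confirmed: 24.6 N upward, below the 60 N limit. Now relax, open gradually and retreat straight up.

Call:
{"method": "arm_command", "body": {"plan": [[0,0,0,0,0,0,5.0],[0,0,0,0,0,0,5.0],[0,0,0,0,0,0,5.6],[0,0,0,0,0,0,5.8],[0,0,0,0,0,0,6.2],[0,0,0,0,0,0,7.0],[0,0,0,0,0,0,8.0],[0,0,0,0,0,0,8.7],[0,0,0,0,0,0,8.7],[0,0,0,0,0,0,8.7]]}}

```text
time: 15.58
position: [0.5006, -0.2108, 0.0372]
tool_rot: [0.139, 0.693, -0.14, 0.693]
ft_force: [-0.6, -0.4, 0.4]
grip_width: 0.0861
```

```bash
python3 go.py 0.5009 -0.2109 0.0386 -23
```

```text
pos [ 0.5006 -0.2108  0.0372] t 15.57 F [-0.6 -0.4  0.4] w 0.08605671440943737
shift cm [-0.14  0.    0.03] turn [0.003 0.    0.002]
```

Call:
{"method": "arm_command", "body": {"plan": [[-1,0,0,0,0,0,8.7],[-2.5,0,0,0,0,0,8.7],[-2.5,0,0,0,0,0,8.7],[-3,0,0,0,0,0,8.7],[-3.5,0,0,0,0,0,8.7],[-3.5,0,0,0,0,0,8.7],[-2.5,0,0,0,0,0,8.7],[-1,0,0,0,0,0,8.7],[0,0,0,0,0,0,8.7],[0,0,0,0,0,0,8.7]]}}

```text
time: 16.82
position: [0.4994, -0.2096, 0.2419]
tool_rot: [0.139, 0.693, -0.141, 0.693]
ft_force: [-0.2, 0.5, -0.4]
grip_width: 0.087
```

```bash
python3 - <<'E'
from h import *
from scipy.optimize import least_squares
print(robot.get_obs()['position'],robot.get_obs()['joint_velocities'].round(3))
im,d=optics.camera('side'); w=cloud('side',d); h=cv2.cvtColor(im,cv2.COLOR_BGR2HSV)
m=(w[...,2]>.03)&(w[...,2]<.12)&(h[...,1]<60)&(h[...,2]>50); m[:,:295]=0; m[:,330:]=0; m[:140]=0; m[205:]=0
P=w[m]; S=P[P[:,2]<.07]
r=least_squares(lambda c:np.hypot(S[:,0]-c[0],S[:,1]-c[1])-.028,[.5,-.21],loss='soft_l1',f_scale=.002); print('axis',r.x,'top z',np.percentile(P[:,2],[95,100]))
cv2.imwrite('pics/p6.png',cv2.resize(im[120:300,130:400],None,fx=2.8,fy=2.8))
E
```

```text
[ 0.499383   -0.2095925   0.24189936] [-0.001 -0.001  0.006 -0.002 -0.001  0.   ]
axis [ 0.49993624 -0.20981838] top z [0.08202461 0.08586489]
```

View pics/p6.png

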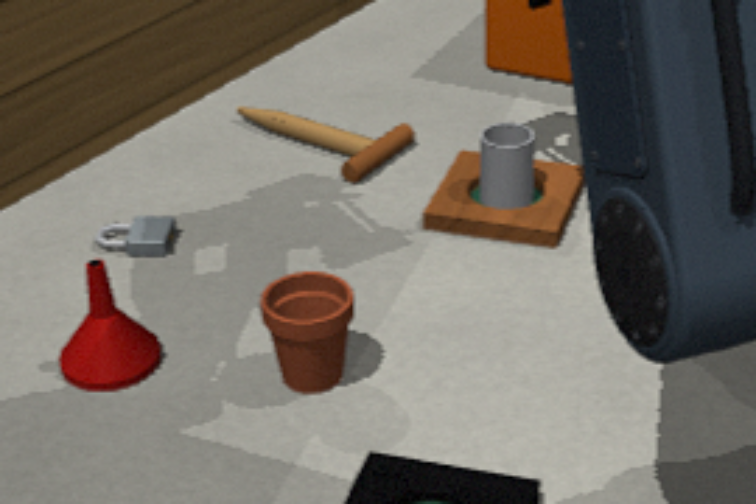

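The cup stands upright in the brown stand's recess at crop (508,165), with green around its base. The funnel and pot are where they were, and the gripper is clear. Its top is at z ≈ 0.084 (8 + 76 mm expected) and its axis at (0.500,-0.210).

```bash
python3 -c "
from rig import workorder
print(workorder.hand_in())"
```

```text
the job is handed in; nothing more can be done
None
```

I gripped the rain gauge cup at 24 N and set it upright in the green-floored recess of the brown stand. I released it gently, raised the gripper clear, and handed the job in at about 17 s of the 34 s allowed.

**Last checks**
- **Cup position:** its axis is at (0.500, -0.210), within 1–3 mm of my estimates of the seat centre, where 12 mm of play is allowed.
- **Cup height:** its top reads z of 0.082–0.086, against 0.084 expected for a cup standing on the recess floor.
- **Set-down force:** the force readings peaked at about 25 N, in a deliberate press to confirm contact. They are taken only at the end of each move, so a brief higher peak would not show.
- **Bystanders:** the funnel, pot and look-alike stands looked unmoved in the last side picture.

**Disagreements**
- **Seat centre:** the side view's floor outline was about 5 mm off the top view's, because the recess wall hides part of the floor. I went by the top view and the stand's outline instead.
- **Seat height:** the two-view measurement gave 12 mm against the stated 8 mm. I took 8 mm because depth (7.6 mm) and the contact height agreed with it.
- **Top camera:** the arm blocked it during the placing, so the final check rests on the side camera alone.

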